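Crack open the sealed dry box and hold it ajar

TASK

Lift the loose guard plate straight up off the two pins of the dry-storage box and lay it flat on the bare bench on the right-hand side of the box, without dropping it. Then take the lid by its bar handle, pull it up free of its sticky seal, and hold it slightly open, level and over the box, about 25 mm up, never far off. Finish while still holding the lid there, and leave the bottle, the timer and the tape roll alone.

Things in the scene. Friction and masses are not known exactly. Their poses are not given: they have to be found in the camera images.
- drybox: Dry-storage box, fixed on the bench: white plastic box 160 x 140 mm, 60 mm high to the rim, with a dial on its front and a lift-off lid, on a steel base plate 180 x 200 mm (x by y). Origin at the centre of the base plate's underside, on the bench; x points from its front to its back, y to the left seen from the front, z up. Turned up to 20 degrees either way.
- right_pin (a point): Foot of the right pin of the box. Steel posts 14 mm thick stand at x = 0, y = +85 and -85 mm of the box and end in shoulders 115 mm above the bench; this point is the middle of the right shoulder, from which a pin 7 mm thick and 12 mm long stands up. Axes as the box.
- guard_grip (a point): Grip point of the loose guard plate (aluminium, 70 x 200 x 5 mm, its x by y, about 0.2 kg); it rests on the posts' shoulders, its 10 mm end holes over the pins, and covers the lid's handle. A black fin 14 mm thick (x), 60 long (y), 30 high stands on its middle: pinch it across the 14 mm. The point is in the fin, 25 mm above the plate's underside, 10 mm below the fin's top. z up.
- lid_handle (a point): Centre of the lid's bar handle: flat-sided steel bar 12 mm thick (x), 80 mm long (y), 14 mm high, on two posts 68 mm apart; centre 30 mm above the lid's top, 100 mm above the bench when shut, over the middle of the box. Free to reach once the guard plate is off. Lid: loose, 160 x 140 x 10 mm, 0.35 kg or so, a plug 16 mm deep under it inside the box. Axes as the box when shut.
- lid: The same lid as a whole: clear pane in a grey frame. Origin at the middle of its underside, 60 mm above the bench when shut. The seal (sprung rubber beads inside the rim) makes the whole upward pull peak at roughly 13 to 20 N within the first 2 mm; it then fades to the bare weight, about 3.5 N, by 8 mm. Let go, the lid falls back and may hang on the beads some 8 mm up. z up.
- bottle_mid (a point): Middle (half-way up) of a brown glass bottle with a cap, 60 mm across and 125 mm high, standing on the bench to the left of the box; leave it alone.
- timer: Small white bench timer, 60 x 58 x 16 mm, lying on the bench towards the back on the right; origin at the centre of its underside; leave it alone.
- tape: Roll of tape lying flat, 61 mm across and 19 mm high, on the bench at the front left; origin at the centre of its underside; leave it alone.

How it is judged (in metres and radians):
On the way, in this order (a step that is already met when the one before it is completed fails the run):
1. the guard plate is lifted off the pins (z of guard_grip in the frame of drybox above 0.16 m and contact force between the fingers and guard above 0.5 N), for 0.1 s.
2. the guard plate lies flat on the bench to the right of the box, released, with the lid still shut (height (world z) of guard_grip below 0.032 m and angle between guard_grip's own z axis and vertical below 0.1 rad and y of guard_grip in the frame of drybox below -0.11 m and contact force between the fingers and guard below 0.1 N and linear speed of guard below 0.02 m/s and z of lid in the frame of drybox below 0.063 m), for 0.2 s.
3. the lid has come free of its seal (z of lid in the frame of drybox above 0.072 m and contact force between the fingers and lid above 0.5 N), for 0.1 s.
At the end, for the whole second after the job is handed in: Fingers hold the lid still 15 to 36 mm above shut, level within 0.15 rad, within 30 mm of the box's middle, under 1 N between lid and box; guard plate untouched, flat on the bench (0.1 rad, grip point below 32 mm), its middle over 110 mm right of the box's middle line (z of lid in the frame of drybox between 0.075 and 0.096 m and angle between lid's own z axis and vertical below 0.15 rad and horizontal distance between lid and drybox below 0.03 m and linear speed of each of lid, guard below 0.02 m/s and contact force between the fingers and lid above 1 N and contact force between lid and drybox below 1 N and contact force between guard and lid below 0.05 N and height (world z) of guard_grip below 0.032 m and angle between guard_grip's own z axis and vertical below 0.1 rad and y of guard_grip in the frame of drybox below -0.11 m and contact force between the arm and guard below 0.1 N); the arm keeps its last pose, push and grip.
It fails at once if the lid is pulled far off the box (more than 60 mm up or 60 mm sideways) (z of lid in the frame of drybox above 0.12 m or horizontal distance between lid and drybox above 0.06 m).
It fails at once if the guard plate is let go in the air (height (world z) of guard_grip above 0.055 m and distance of guard_grip from where it was at the start of the episode above 0.03 m and contact force between the fingers and guard below 0.02 N).
It fails at once if the bottle is moved or tipped (distance of bottle_mid from where it was at the start of the episode above 0.02 m or angle between bottle_mid's own z axis and vertical above 0.3 rad).
It fails at once if the timer is moved (distance of timer from where it was at the start of the episode above 0.02 m).
It fails at once if the tape roll is moved (distance of tape from where it was at the start of the episode above 0.02 m).
It also fails if it takes over 51 s, if anything falls off the work surface, if the arm or the gripper's body presses on something with over 40 N, if the wrist force passes 120 N, or if a joint passes its speed limit or range.

ROBOT

A 6-joint arm with a two-finger parallel gripper is mounted at the origin on a cart in front of the work surface, level with it; the furniture and walls round the work are solid. World frame = base frame: x ahead of the robot, y to its left, z up, the work surface at z = 0. Lengths are in m, angles in degrees, forces in N, time in s.
With the tool pointing down it reaches from about 0.4 to 0.825 m from the base axis. Payload 7 kg.
Tool frame: the origin (TCP) lies midway between the tips of the shut fingers; the grasp point (between the pads) lies pinch_z behind it (pinch_z is the distance from the TCP to the grasp point, in m); z points along the fingers, y is the line along which they close (so a half turn about z gives the same grasp; the last joint's range is limited). The gripper opens to 85 mm and grips with 20 to 120 N. Pads are 22 mm wide; open, the fingers measure 114 mm over their backs; the gripper's body (76 mm by 85 mm) begins 54 mm behind the grasp point. The pads swing forward as they close: fully open they stand 13 mm farther back than shut.
Start: joints at [84.402, 20.546, 0.682, 0, -70.136, -16.507], TCP at [0.254, 0.625, 0.231] pointing down, gripper open.
Joint ranges: [-176.03, 176.03], [-82.01, 121.73], [-58.28, 71.71], [-173.87, 95.51], [-174.79, -0.11], [-173.66, 173.66]. Speed limits (degrees/s): [136.94, 136.94, 172.46, 180, 180, 180].

INTERFACE

Orientations are given as [roll, pitch, yaw] about the fixed x, y, z axes, in that order (R = Rz(yaw) Ry(pitch) Rx(roll)).
In Python, from bench import * gives the robot as it stands.
- The arm moves only by the tool carry_out, never from a script. Its argument "plan" is a list that holds one entry, the list of rows, each a list of 7 numbers: the shift along the world's x, y, z in m, then the turn, a rotation vector about the world's x, y, z in degrees, then the gripper's target within -1 to 1 (fully open at 1, half-way at 0, shut at -1). In form: [[[tx, ty, tz, ax, ay, az, grip], ...]]. A call has 1 to 20 rows; each row is the pose to reach, as a shift and turn from the pose commanded when the call began; what a row does not reach only later rows make up. A row lasts 1/10 s, in which the tool goes at most 50 mm and 8.59 degrees, less where a joint would pass 70% of its speed; a pose out of reach is approached as far as the arm can. A call with a gripper value outside its range is refused whole. The fingers move at their own pace and stop on an object; "squeeze" is the grip in N (left out, the last holds). Time passes only in rows, so rows that repeat a pose let the fingers close. It gives the time, the measured TCP pose, the force, the opening and the grip force at its end, in the units of the state.
- observe(): the state, without advancing time (a new reading comes with each control period).
- read_camera(name): name is "scene" or "top" or "wrist"; returns the picture (400x640x3 uint8, red, green, blue); there is no depth.
- camera_model(name): a dict with "K" (3x3 intrinsics, pixels), "D" ([k1, k2, p1, p2, k3] as OpenCV has them; the pictures are not rectified), "origin" and "rotation" of the camera in the world. Camera axes: x right, y down, z forward; pixel columns grow to the right and rows downward; lengths in m; the calibration is good to about 2 mm. A picture is of the moment at which its call begins: read the wrist's pose just before it. camera_model takes no time and is no camera call; for the wrist camera it gives the pose at the moment of the call.
- close_job(): hands the job in; it is judged then, once.
The state is a dict: "time_s": time; "joints": joint angles; "dq": joint speeds; "tau": joint torques, N m; "ee_pos": TCP position; "eef_rot": TCP orientation; "wrist_force": force on the tool from outside, world axes, zero at the start; "moment": the same for the moment, N m; "opening": finger opening in m; "grip_force": force on a finger pad.
Only numpy, scipy, OpenCV 4.12 (cv2) and the standard library are available. Lean on these libraries where they do the work, as an engineer would, in place of code of your own. Each camera call takes 0.05 s, during which the arm holds its last target. There are 200 camera calls.

## Working session

There is one attempt and no reset: what is moved stays moved. The work goes in short steps, Python scripts to look and compute and a tool call to move; the robot and the scene stay as the last step left them, time stands still between calls to the robot, and variables do not carry over. Pictures are saved under pics/ and viewed, at most 10 in all, crops included, and the job is handed in when it is done.

Besides the shell and the picture viewer there is one more tool, called after "Call:" as name([rows], argument=value, ...), one row to a line, values as JSON. carry_out: Moves the arm, as the interface text tells. Its arguments: {"type":"object","properties":{"plan":{"type":"array","items":{"type":"array","items":{"type":"array","items":{"type":"number"}}}},"squeeze":{"type":"number"}},"required":["plan"]}

```bash
ls; mkdir -p pics; python3 - <<'E'
from bench import *
import cv2
s=observe();print(s)
for n in("top","scene"):
    cv2.imwrite(f"pics/{n}0.png",read_camera(n)[:,:,::-1]);m=camera_model(n);print(n,m)
E
```

```text
pics
{'time_s': 0.0, 'joints': array([ 8.44000797e+01,  2.05908509e+01,  6.32613294e-01, -2.14519796e-02,
       -7.01351154e+01, -1.65078087e+01]), 'dq': array([ 0.0788375 ,  0.02151404,  0.06892749,  0.03086737, -0.0499638 ,
        0.0494074 ]), 'tau': array([-1.06748656e-03, -5.83317232e+01,  2.93431628e+01,  6.93705887e+00,
       -5.77129264e-03, -4.61043950e-07]), 'ee_pos': array([0.25385999, 0.62491257, 0.23035727]), 'eef_rot': array([ 1.79904764e+02, -7.19374375e-03, -2.21150289e+01]), 'wrist_force': array([ 0.91435562, -0.66260151, -0.04800686]), 'moment': array([-0.01409666, -0.01950597,  0.00763312]), 'grip_force': 0.0, 'opening': 0.08522290365955643}
top {'K': array([[413.96281762,   0.        , 315.15578661],
       [  0.        , 413.96281762, 206.49242919],
       [  0.        ,   0.        ,   1.        ]]), 'D': array([-0.00461104,  0.        ,  0.        ,  0.        ,  0.        ]), 'origin': array([0.32667911, 0.08910389, 1.09920072]), 'rotation': array([-169.78640594,   -1.37086834,  -89.11729251])}
scene {'K': array([[373.73141132,   0.        , 318.20723607],
       [  0.        , 373.73141132, 196.99474972],
       [  0.        ,   0.        ,   1.        ]]), 'D': array([-0.01154153,  0.        ,  0.        ,  0.        ,  0.        ]), 'origin': array([ 0.05936734, -0.47265796,  0.89019657]), 'rotation': array([-137.44091368,    0.3091989 ,  -39.1800897 ])}
```

View pics/top0.png

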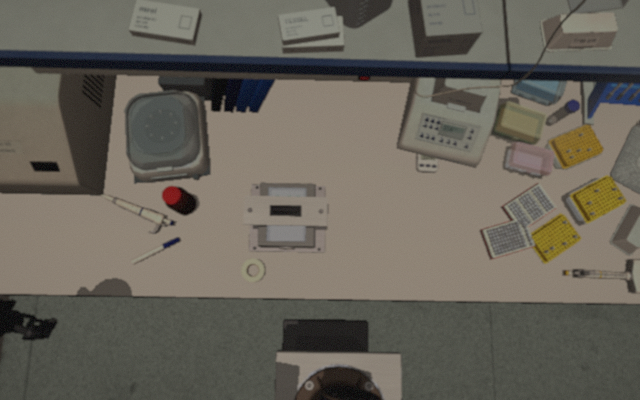

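View pics/scene0.png

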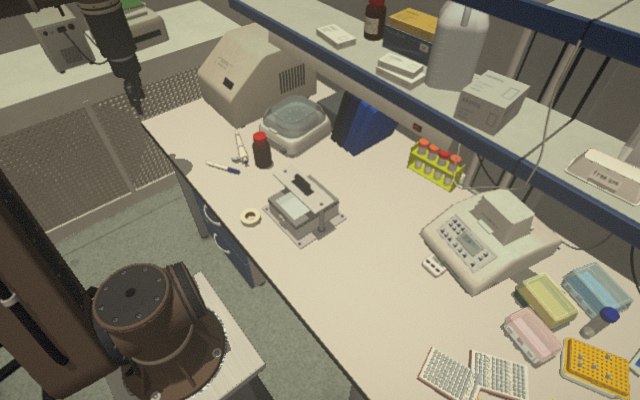

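The top view shows the box at about (288,217), with the guard plate spanning (245–328, 195–228) and its fin at (286,211). The bottle is at (178,200), the tape at (253,270), and probably the timer at (427,162). The bench right of the box is bare.

```bash
cat >h.py <<'E'
from bench import *
import cv2,numpy as np
from scipy.spatial.transform import Rotation as R
def rot(m): 
    r=np.array(m["rotation"]); return r if r.shape==(3,3) else R.from_euler("xyz",r,degrees=True).as_matrix()
def pix2plane(m,uv,z):
    p=cv2.undistortPoints(np.array(uv,float).reshape(-1,1,2),m["K"],np.array(m["D"])).reshape(-1,2)
    d=np.c_[p,np.ones(len(p))]@rot(m).T; o=np.array(m["origin"])
    return o+d*((z-o[2])/d[:,2])[:,None]
def proj(m,P):
    M=rot(m).T; return cv2.projectPoints(np.array(P,float).reshape(-1,1,3),cv2.Rodrigues(M)[0],-M@np.array(m["origin"]),m["K"],np.array(m["D"]))[0].reshape(-1,2)
def ortho(img,m,z,x0,x1,y0,y1,s=0.001):
    "top-down map: up=+x, left=+y"
    xs=np.arange(x1,x0,-s);ys=np.arange(y1,y0,-s);Y,X=np.meshgrid(ys,xs)
    p=proj(m,np.stack([X,Y,0*X+z],-1)).reshape(*X.shape,2).astype(np.float32)
    return cv2.remap(img,p[...,0],p[...,1],cv2.INTER_CUBIC)
E
python3 - <<'E'
from h import *
m=camera_model("top");im=cv2.imread("pics/top0.png")
print(pix2plane(m,[[286,211]],.15),pix2plane(m,[[245,212],[328,212]],.12),pix2plane(m,[[427,162],[253,270],[178,200],[463,220]],0))
E
```

```text
[[0.48610906 0.13657174 0.15      ]] [[0.48682271 0.23580234 0.12      ]
 [0.49067259 0.03735267 0.12      ]] [[ 0.65657325 -0.24225725  0.        ]
 [ 0.35306881  0.2259607   0.        ]
 [ 0.53561689  0.43458598  0.        ]
 [ 0.49589626 -0.33512761  0.        ]]
```

Call:
carry_out([
  [[0.02, -0.05, 0.02, 0, 0, -8, 1], [0.06, -0.15, 0.05, 0, 0, -20, 1], [0.1, -0.25, 0.07, 0, 0, -34, 1], [0.14, -0.34, 0.07, 0, 0, -48, 1], [0.18, -0.42, 0.07, 0, 0, -58, 1], [0.21, -0.47, 0.07, 0, 0, -66, 1], [0.231, -0.488, 0.07, 0, 0, -68, 1], [0.231, -0.488, 0.07, 0, 0, -68, 1], [0.231, -0.488, 0.07, 0, 0, -68, 1], [0.231, -0.488, 0.07, 0, 0, -68, 1], [0.231, -0.488, 0.07, 0, 0, -68, 1], [0.231, -0.488, 0.07, 0, 0, -68, 1], [0.231, -0.488, 0.07, 0, 0, -68, 1]],
])

```text
time_s: 1.4
ee_pos: [0.4852, 0.1361, 0.3009]
eef_rot: [180.0, -0.0, -90.3]
wrist_force: [0.4, 0.5, -0.4]
opening: 0.0854
grip_force: 0.0
```

```bash
python3 - <<'E'
from h import *
s=observe();print(s['time_s'],s['ee_pos'],s['eef_rot'],s['joints'])
m=camera_model("wrist");w=read_camera("wrist")[:,:,::-1];cv2.imwrite("pics/w1.png",w);print(m)
E
```

```text
1.4 [0.48518158 0.13607483 0.30094262] [ 1.79961468e+02 -1.05730041e-02 -9.02874492e+01] [ 3.80269502e+01  1.91036659e+00 -1.38307882e+01 -1.61980260e-02
 -7.42956341e+01 -3.83100136e+01]
{'K': array([[329.12275645,   0.        , 324.66563332],
       [  0.        , 329.12275645, 200.75464079],
       [  0.        ,   0.        ,   1.        ]]), 'D': array([0.02259459, 0.        , 0.        , 0.        , 0.        ]), 'origin': array([0.48495569, 0.06893109, 0.44383659]), 'rotation': array([ 1.64479554e+02, -6.77594598e-02,  1.79744327e+02])}
```

View pics/w1.png

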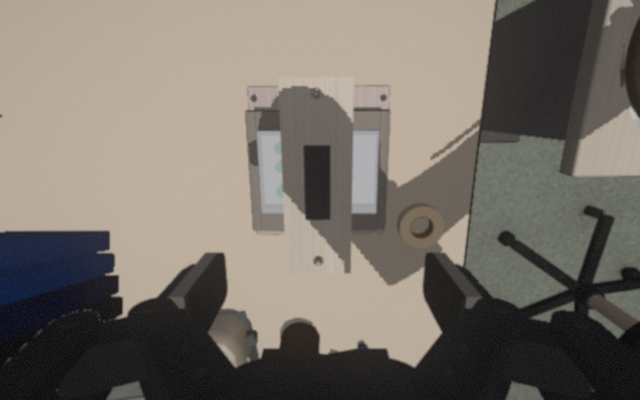

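The fin's top is at (304–330, 145–219), and the pins are at (316,93) and (318,260). The plate's corners are about (279,77), (354,77) and (351,272), and the tape is at (421,226).

```bash
python3 - <<'E'
from h import *
im=cv2.imread("pics/w1.png");m={'K':np.array([[329.12275645,0,324.66563332],[0,329.12275645,200.75464079],[0,0,1]]),'D':np.array([.02259459,0,0,0,0]),'origin':[.48495569,.06893109,.44383659],'rotation':[164.479554,-.0677594598,179.744327]}
g=cv2.cvtColor(im,cv2.COLOR_BGR2GRAY)
mask=(g[130:235,295:340]<32).astype(np.uint8)
c=max(cv2.findContours(mask,0,2)[0],key=cv2.contourArea)
r=cv2.minAreaRect(c);b=cv2.boxPoints(r)+[295,130];print(r,b)
P=pix2plane(m,b,.15);print(P,P.mean(0))
print("pins",pix2plane(m,[[316,93],[318,260]],.127))
print("plate",pix2plane(m,[[279,77],[354,77],[351,272],[291,272]],.12))
print("tape",pix2plane(m,[[421,226]],.019))
cv2.imwrite("pics/w1z.png",cv2.resize(im[70:290,230:410],None,fx=2.7,fy=2.7,interpolation=2))
E
```

```text
((26.0, 25.0), (0.0, 0.0), 0.0) [[321. 155.]
 [321. 155.]
 [321. 155.]
 [321. 155.]]
[[0.48805214 0.10817212 0.15      ]
 [0.48805214 0.10817212 0.15      ]
 [0.48805214 0.10817212 0.15      ]
 [0.48805214 0.10817212 0.15      ]] [0.48805214 0.10817212 0.15      ]
pins [[0.49243597 0.05469355 0.127     ]
 [0.49226632 0.221499   0.127     ]]
plate [[0.52652524 0.04031115 0.12      ]
 [0.45740203 0.0405855  0.12      ]
 [0.45675384 0.23924325 0.12      ]
 [0.52185394 0.23890451 0.12      ]]
tape [[0.3535048  0.22334546 0.019     ]]
```

View pics/w1z.png

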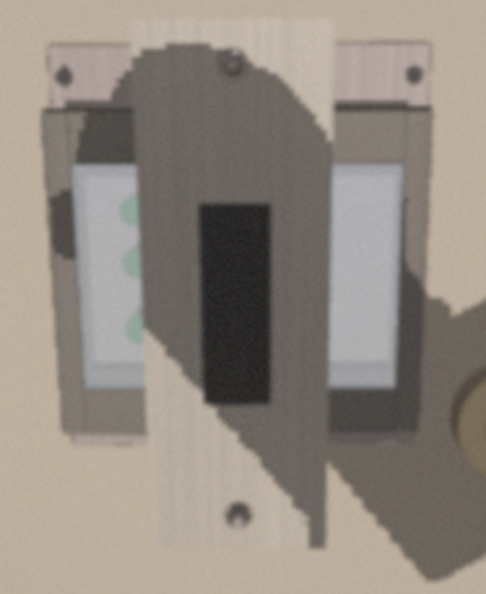

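```bash
python3 - <<'E'
from h import *
m={'K':np.array([[329.12275645,0,324.66563332],[0,329.12275645,200.75464079],[0,0,1]]),'D':np.array([.02259459,0,0,0,0]),'origin':[.48495569,.06893109,.44383659],'rotation':[164.479554,-.0677594598,179.744327]}
z=lambda a:np.array(a)/2.7+[230,70]
print("fin +y end top",pix2plane(m,z([[204,403],[270,403]]),.15))
print("fin -y end base",pix2plane(m,z([[199,204],[270,204]]),.12))
print("plate",pix2plane(m,z([[130,18],[333,18],[325,547],[157,547]]),.12))
print("pin tops",pix2plane(m,z([[233,62],[238,514]]),.127), "pin foot",pix2plane(m,z([[233,62],[238,514]]),.12))
print("base corners -y",pix2plane(m,z([[48,42],[431,42]]),.006), "box rim",pix2plane(m,z([[42,108],[432,108],[418,433],[63,433]]),.065))
print("handle?",proj(m,[[.49,.137,.107]]))
E
```

```text
fin +y end top [[0.50303657 0.16851963 0.15      ]
 [0.48003224 0.1686328  0.15      ]]
fin -y end base [[0.50516205 0.10291208 0.12      ]
 [0.47952297 0.10302512 0.12      ]]
plate [[0.52729665 0.04002267 0.12      ]
 [0.45802234 0.04029496 0.12      ]
 [0.45742585 0.23994935 0.12      ]
 [0.52496901 0.23959379 0.12      ]]
pin tops [[0.49216487 0.0546626  0.127     ]
 [0.49211474 0.22192448 0.127     ]] pin foot [[0.49232415 0.05434736 0.12      ]
 [0.4922729  0.22530462 0.12      ]]
base corners -y [[0.58068829 0.04019828 0.006     ]
 [0.40281598 0.04093107 0.006     ]] box rim [[0.57202654 0.06952358 0.065     ]
 [0.412173   0.07019774 0.065     ]
 [0.41150305 0.21212268 0.065     ]
 [0.57240753 0.21132115 0.065     ]]
handle? [[319.73074925 177.20589669]]
```

```bash
python3 - <<'E'
import bench
from bench import *
print([n for n in dir(bench) if not n.startswith('__')], getattr(bench,'pinch_z',None), observe()['ee_pos'])
E
```

```text
['IKError', 'camera_model', 'close_job', 'observe', 'pinch_z', 'read_camera'] 0.0187 [0.4848755  0.13703968 0.30096062]
```

Call:
carry_out([
  [[0.007, 0.002, -0.04, 0, 0, 0.2, 1], [0.007, 0.002, -0.08, 0, 0, 0.2, 1], [0.007, 0.002, -0.12, 0, 0, 0.2, 1], [0.007, 0.002, -0.15, 0, 0, 0.2, 1], [0.007, 0.002, -0.176, 0, 0, 0.2, 1], [0.007, 0.002, -0.176, 0, 0, 0.2, 1], [0.007, 0.002, -0.176, 0, 0, 0.2, 0], [0.007, 0.002, -0.176, 0, 0, 0.2, -0.5], [0.007, 0.002, -0.176, 0, 0, 0.2, -1], [0.007, 0.002, -0.176, 0, 0, 0.2, -1], [0.007, 0.002, -0.176, 0, 0, 0.2, -1], [0.007, 0.002, -0.176, 0, 0, 0.2, -1], [0.007, 0.002, -0.176, 0, 0, 0.2, -1], [0.007, 0.002, -0.176, 0, 0, 0.2, -1], [0.007, 0.002, -0.176, 0, 0, 0.2, -1], [0.007, 0.002, -0.176, 0, 0, 0.2, -1]],
], squeeze=60)

```text
time_s: 3.05
ee_pos: [0.4924, 0.1396, 0.1262]
eef_rot: [-179.9, 0.0, -89.9]
wrist_force: [-2.4, 0.7, 6.6]
opening: 0.013
grip_force: 58.8
```

Call:
carry_out([
  [[0, 0, 0.005, 0, 0, 0, -1], [0, 0, 0.01, 0, 0, 0, -1], [0, 0, 0.016, 0, 0, 0, -1], [0, 0, 0.022, 0, 0, 0, -1], [0, 0, 0.03, 0, 0, 0, -1], [0, 0, 0.045, 0, 0, 0, -1], [0, 0, 0.06, 0, 0, 0, -1], [0, 0, 0.06, 0, 0, 0, -1], [0, 0, 0.06, 0, 0, 0, -1], [0, 0, 0.06, 0, 0, 0, -1]],
])

```text
time_s: 4.05
ee_pos: [0.4915, 0.1391, 0.1846]
eef_rot: [179.9, -0.0, -89.9]
wrist_force: [0.3, -0.3, -1.8]
opening: 0.013
grip_force: 58.7
```

```bash
python3 - <<'E'
from h import *
w=read_camera("scene")[:,:,::-1];cv2.imwrite("pics/s2.png",cv2.resize(w[120:300,180:460],None,fx=2.5,fy=2.5,interpolation=2))
E
```

```text
(no output)
```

View pics/s2.png

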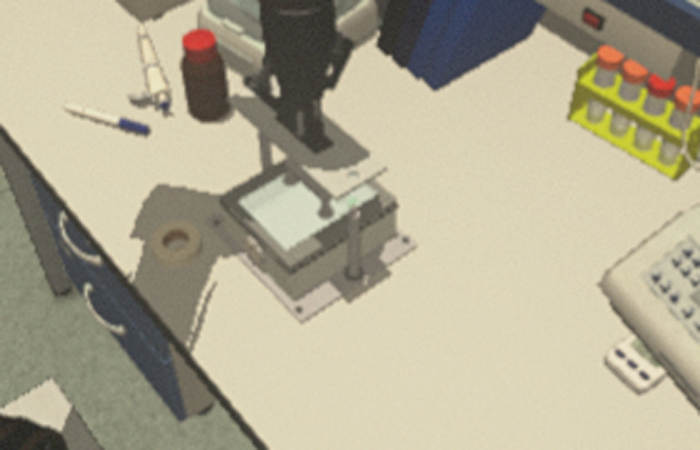

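The plate is held level and clear of the pins (right pin top at about (355,205) in the crop). The timer (635,365) is well away from the drop area.

Call:
carry_out([
  [[0, -0.02, 0, 0, 0, 0, -1], [0, -0.05, 0, 0, 0, 0, -1], [0, -0.085, 0, 0, 0, 0, -1], [0, -0.12, 0, 0, 0, 0, -1], [0, -0.155, 0, 0, 0, 0, -1], [0, -0.19, 0, 0, 0, 0, -1], [0, -0.22, 0, 0, 0, 0, -1], [0, -0.24, 0, 0, 0, 0, -1], [0, -0.245, -0.01, 0, 0, 0, -1], [0, -0.245, -0.035, 0, 0, 0, -1], [0, -0.245, -0.065, 0, 0, 0, -1], [0, -0.245, -0.095, 0, 0, 0, -1], [0, -0.245, -0.12, 0, 0, 0, -1], [0, -0.245, -0.14, 0, 0, 0, -1], [0, -0.245, -0.155, 0, 0, 0, -1], [0, -0.245, -0.163, 0, 0, 0, -1], [0, -0.245, -0.168, 0, 0, 0, -1], [0, -0.245, -0.168, 0, 0, 0, -1], [0, -0.245, -0.168, 0, 0, 0, -1]],
])

```text
time_s: 6.0
ee_pos: [0.4924, -0.1055, 0.0178]
eef_rot: [-180.0, 0.0, -89.9]
wrist_force: [-0.1, -0.2, -2.1]
opening: 0.0127
grip_force: 58.6
```

Call:
carry_out([
  [[0, 0, -0.002, 0, 0, 0, -1], [0, 0, -0.004, 0, 0, 0, -1], [0, 0, -0.0055, 0, 0, 0, -1], [0, 0, -0.0065, 0, 0, 0, -1], [0, 0, -0.0065, 0, 0, 0, -1], [0, 0, -0.0065, 0, 0, 0, -1]],
])

```text
time_s: 6.6
ee_pos: [0.4921, -0.1056, 0.0113]
eef_rot: [-180.0, -0.0, -89.9]
wrist_force: [-1.9, 1.3, 6.2]
opening: 0.0126
grip_force: 59.6
```

Call:
carry_out([
  [[0, 0, 0, 0, 0, 0, -0.7], [0, 0, 0, 0, 0, 0, -0.4], [0, 0, 0, 0, 0, 0, 0], [0, 0, 0, 0, 0, 0, 0.5], [0, 0, 0, 0, 0, 0, 1], [0, 0, 0, 0, 0, 0, 1], [0, 0, 0, 0, 0, 0, 1], [0, 0, 0, 0, 0, 0, 1], [0, 0, 0.02, 0, 0, 0, 1], [0, 0, 0.05, 0, 0, 0, 1], [0, 0, 0.09, 0, 0, 0, 1], [0, 0, 0.13, 0, 0, 0, 1], [0, 0, 0.17, 0, 0, 0, 1], [0, 0.02, 0.21, 0, 0, 0, 1], [0, 0.06, 0.24, 0, 0, 0, 1], [0, 0.1, 0.26, 0, 0, 0, 1], [0, 0.14, 0.27, 0, 0, 0, 1], [0, 0.17, 0.27, 0, 0, 0, 1], [0, 0.18, 0.27, 0, 0, 0, 1], [0, 0.18, 0.27, 0, 0, 0, 1]],
])

```text
time_s: 8.6
ee_pos: [0.4918, 0.0754, 0.2806]
eef_rot: [180.0, -0.0, -89.8]
wrist_force: [0.1, -0.3, -0.2]
opening: 0.0854
grip_force: 0.0
```

```bash
python3 - <<'E'
from h import *
s=observe();print(s['time_s'],s['ee_pos'])
m=camera_model("wrist");w=read_camera("wrist")[:,:,::-1];cv2.imwrite("pics/w3.png",w)
np.savez("w3.npz",**{k:m[k] for k in m})
cv2.imwrite("pics/s3.png",read_camera("scene")[:,:,::-1])
E
```

```text
8.6 [0.4917892  0.07544327 0.28059999]
```

View pics/w3.png

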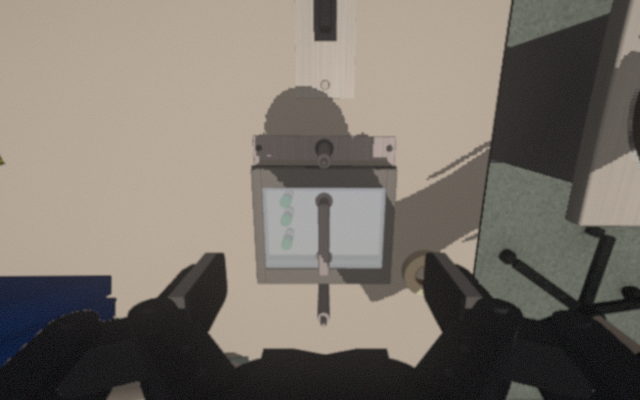

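The guard lies flat on the bench, at top centre (295–357, 0–98). The lid's handle bar runs from about (323,197) to (323,258), and the pin tops are at (323,160) and (323,319).

```bash
python3 - <<'E'
from h import *
m=dict(np.load("w3.npz"))
print("bar",pix2plane(m,[[323.5,197],[323.5,258]],.107)); print("pins",pix2plane(m,[[324,160],[323.5,319]],.127))
print("rim",pix2plane(m,[[252,167],[397,167],[391,283],[258,283]],.07))
print("guard hole",pix2plane(m,[[325,86]],.005), "fin end",pix2plane(m,[[314,40],[336,40]],.035))
E
```

```text
bar [[0.49260581 0.09235274 0.107     ]
 [0.49237556 0.158491   0.107     ]]
pins [[0.49224162 0.05245244 0.127     ]
 [0.49211697 0.21772598 0.127     ]]
rim [[0.57015536 0.06892027 0.07      ]
 [0.4132079  0.0682505  0.07      ]
 [0.41162326 0.20818951 0.07      ]
 [0.57054049 0.20881036 0.07      ]]
guard hole [[ 0.4914432  -0.01837346  0.005     ]] fin end [[ 0.50351818 -0.06284316  0.035     ]
 [ 0.4798989  -0.06295086  0.035     ]]
```

Call:
carry_out([
  [[0, 0.03, 0, 0, 0, 0, 1], [0.0005, 0.06, 0, 0, 0, 0, 1], [0.0005, 0.064, -0.03, 0, 0, 0, 1], [0.0005, 0.064, -0.07, 0, 0, 0, 1], [0.0005, 0.064, -0.11, 0, 0, 0, 1], [0.0005, 0.064, -0.15, 0, 0, 0, 1], [0.0005, 0.064, -0.18, 0, 0, 0, 1], [0.0005, 0.064, -0.198, 0, 0, 0, 1], [0.0005, 0.064, -0.198, 0, 0, 0, 1], [0.0005, 0.064, -0.198, 0, 0, 0, 0.3], [0.0005, 0.064, -0.198, 0, 0, 0, -0.4], [0.0005, 0.064, -0.198, 0, 0, 0, -1], [0.0005, 0.064, -0.198, 0, 0, 0, -1], [0.0005, 0.064, -0.198, 0, 0, 0, -1], [0.0005, 0.064, -0.198, 0, 0, 0, -1], [0.0005, 0.064, -0.198, 0, 0, 0, -1], [0.0005, 0.064, -0.198, 0, 0, 0, -1], [0.0005, 0.064, -0.198, 0, 0, 0, -1]],
], squeeze=90)

```text
time_s: 10.5
ee_pos: [0.4929, 0.1386, 0.0836]
eef_rot: [-179.9, 0.0, -89.9]
wrist_force: [-1.6, -1.0, 5.8]
opening: 0.0101
grip_force: 88.2
```

Call:
carry_out([
  [[0, 0, 0.001, 0, 0, 0, -1], [0, 0, 0.002, 0, 0, 0, -1], [0, 0, 0.003, 0, 0, 0, -1], [0, 0, 0.004, 0, 0, 0, -1], [0, 0, 0.005, 0, 0, 0, -1], [0, 0, 0.006, 0, 0, 0, -1], [0, 0, 0.007, 0, 0, 0, -1], [0, 0, 0.008, 0, 0, 0, -1], [0, 0, 0.009, 0, 0, 0, -1], [0, 0, 0.01, 0, 0, 0, -1], [0, 0, 0.01, 0, 0, 0, -1]],
])

```text
time_s: 11.6
ee_pos: [0.4929, 0.1384, 0.0932]
eef_rot: [-180.0, 0.0, -89.9]
wrist_force: [-0.2, 0.2, -4.2]
opening: 0.0104
grip_force: 89.5
```

Call:
carry_out([
  [[0, 0, 0.003, 0, 0, 0, -1], [0, 0, 0.006, 0, 0, 0, -1], [0, 0, 0.009, 0, 0, 0, -1], [0, 0, 0.012, 0, 0, 0, -1], [0, 0, 0.015, 0, 0, 0, -1], [0, 0, 0.016, 0, 0, 0, -1], [0, 0, 0.016, 0, 0, 0, -1], [0, 0, 0.016, 0, 0, 0, -1], [0, 0, 0.016, 0, 0, 0, -1], [0, 0, 0.016, 0, 0, 0, -1]],
])

```text
time_s: 12.6
ee_pos: [0.4924, 0.1383, 0.1087]
eef_rot: [180.0, -0.0, -89.9]
wrist_force: [-0.2, 0.3, -4.5]
opening: 0.0103
grip_force: 89.4
```

```bash
python3 - <<'E'
from h import *
s=observe();print(s['ee_pos'],s['wrist_force'],s['moment'])
w=read_camera("scene")[:,:,::-1];cv2.imwrite("pics/s4.png",cv2.resize(w[120:300,180:460],None,fx=2.5,fy=2.5,interpolation=2))
E
```

```text
[0.4924173  0.13830776 0.10865376] [-0.24156524  0.31382576 -4.48232927] [-0.03268028  0.05456216 -0.06265902]
```

View pics/s4.png

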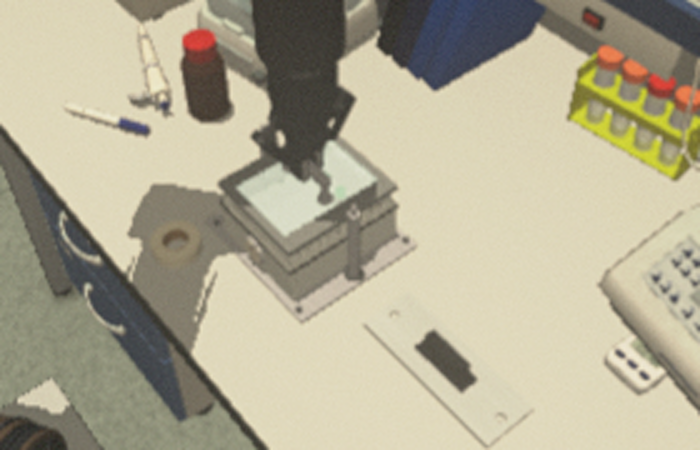

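The lid is raised level over the box, with a gap visible around (290,265). The guard lies flat and clear at (365–530, 300–445). The wrist carries only the lid's weight, 4.5 N, so I'm handing it in.

```bash
python3 -c "
from bench import *
print(close_job())"
```

```text
the job is handed in; nothing more can be done
None
```

I handed the job in at about 12.7 s with the guard plate flat on the bench right of the box and the lid held level about 25 mm above shut; the verdict wasn't shown.

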